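# Pull a specimen tray out from under the wire shelf with the pull hook

### The arm

A 6-joint arm with a two-finger parallel gripper is mounted at the origin on the work surface. World frame = base frame: x ahead of the robot, y to its left, z up, the work surface at z = 0. Lengths are in m, angles in rad, forces in N, time in s.
With the tool pointing down it reaches from about 0.35 to 0.925 m from the base axis. Payload 6.4 kg.
Tool frame: the origin (TCP) lies on the centre line of the jaws, within the pads' length; the fingertips stand 11 mm ahead of it and the grasp point (between the pads) lies 8 mm behind it (ctrl.tips_ahead is the distance from the TCP to the fingertips, in m); z points along the fingers, y is the line along which they close (so a half turn about z gives the same grasp; the last joint's range is limited). The gripper opens to 94 mm and grips with 3 to 60 N. Pads are 16 mm wide; open, the fingers measure 119 mm over their backs; the gripper's body (75 mm by 177 mm) begins 78 mm behind the grasp point.
Start: joints at [1.006, 0.245, 1.558, -0, 1.339, -0.174], TCP at [0.248, 0.601, 0.186] pointing down, gripper open.
Joint ranges: [-3.13, 3.13], [-1.02, 2.26], [0.13, 2.54], [-0.95, 4.09], [0.21, 2.88], [-2.74, 2.74]. Speed limits (rad/s): [2.57, 2.57, 3.14, 3.14, 3.14, 3.14].

### API

Orientations are given as a rotation vector (axis times angle).
In Python, from station import telemetry, cams, order, ctrl gives the robot as it stands.
- The arm moves only by the shell command python3 -m pendant 'ROWS' [FORCE]. ROWS is JSON, one flat list of numbers, 7 for each row, row after row: the opening, from 0 (shut) to 1 (fully open), then the shift along the tool's x, y, z in cm, then the turn, a rotation vector about the tool's x, y, z in degrees. A call has 1 to 12 rows; each row shifts and turns the commanded pose from where the row before left it, along the tool's axes as they then stand; what a row does not reach is not made up. A row lasts 1/8 s, in which the tool goes at most 62.5 mm and 10.7 degrees, less where a joint would pass 70% of its speed; a pose out of reach is approached as far as the arm can. A call with a gripper value outside its range is refused whole. The fingers move at their own pace and stop on an object; FORCE is the grip in N (left out, the last holds). Time passes only in rows, so rows that do not move let the fingers close. It gives the time, the measured TCP pose, the force, the opening and the grip force at its end, in the units of the state.
- telemetry.observe(): the state, without advancing time (a new reading comes with each control period).
- cams.grab_frame(name): name is "side" or "top" or "wrist"; returns a dict with "image" (480x640x3 uint8, blue, green, red), "mtx" (3x3 intrinsics, pixels), "T" (4x4, takes a point from camera to world coordinates). Camera axes: x right, y up, looking along -z (the intrinsics and any distortion apply to the point x, -y, -z); pixel columns grow to the right and rows downward; lengths in m; the calibration is good to about 2 mm. The wrist camera is an equidistant fisheye: a pixel r from the principal point sees the ray r / f radians off the axis. A picture is of the moment at which its call begins. There is no depth.
- order.hand_in(): hands the job in; it is judged then, once.
The state is a dict: "time": time; "joint_pos": joint angles; "joint_vel": joint speeds; "joint_torque": joint torques, N m; "tcp_pos": TCP position; "orientation": TCP orientation; "contact_force": force on the tool from outside, world axes, zero at the start; "torque": the same for the moment, N m; "finger_gap": opening from 0.0 (shut) to 1.0 (fully open); "grasp_force": force on a finger pad.
Only numpy, scipy, OpenCV 4.12 (cv2) and the standard library are available. Lean on these libraries where they do the work, as an engineer would, in place of code of your own. Each camera call takes 0.05 s, during which the arm holds its last target. There are 200 camera calls.

### The job

The steel tray with the three round mounted specimens has been pushed deep under the rack's wire shelf: take the bottle that stands in front of it and stand it upright on the bench top, well out of the way. Then pick up the pull hook, hook its blade over the tray's front lip and draw the tray straight forward, never touching it with the gripper, until all of it is out from under the wire shelf but still fully on the bottom deck, the specimens still standing in it. Finally lay the hook down flat on the bench, blade down as it lay, and leave everything else where it is.

Things in the scene. Friction and masses are not known exactly. Their poses are not given: they have to be found in the camera images.
- rack: Fixed two-tier metal rack on the bench; position and yaw vary. Origin: bench level, below the middle of the wire shelf's front edge. x points into the rack (deeper), y along its front, z up. 12 mm posts (17 mm collars) at x = 0 and 250 mm, y = +-158 mm, up to 211 mm. Three trays stand side by side on its deck, at y about -96, 0 and +96 mm, in any order
- deck_edge (a point): Middle of the free front edge of the rack's sheet-metal bottom deck, on its top face, 60 mm above the bench (rack x = -150 mm). The deck is flat and rimless, reaches from here back to rack x = +250 mm, and is 330 mm wide
- shelf_edge (a point): Middle of the front edge of the upper wire shelf, at the height of its lowest wire, 169 mm above the bench (rack x = 0). The shelf reaches back to rack x = 250 mm over the rack's whole width, its top is at 180 mm; small stock, up to 245 mm high, stands on it at the back (rack x above 195 mm)
- tray: Open steel tray holding the three round specimens, loose, 0.17 to 0.34 kg empty, on the deck, its front 50 to 100 mm behind the wire shelf's front edge. 120 mm long (x), 78 wide (y), 40 high; walls and floor 3 mm. Origin: underside, middle of the front edge; x points to its back (into the rack), z up. Inside, the first 42 mm behind the front edge are free at the start
- tray_lip (a point): Middle of the top of the tray's front wall, 40 mm above its underside: the lip to hook. It has a rolled look, 6 mm thick; the wall below is 3 mm
- tray_back (a point): Underside of the tray, middle of its back edge (120 mm behind its origin)
- hook: Pull hook, loose, 0.2 kg, lying on the bench. Black grip 110 mm long (x), 24 wide (y), 31 high; from it a flat steel bar, 14 mm wide, 5 thick, its lower face 26 mm above the tool's underside, runs along +x to a turned-down blade. It lies on the undersides of grip and blade, which are level. Origin: underside, middle of the grip; x to the blade, z up. Centre of mass 35 mm from the origin, in the grip
- hook_blade (a point): Middle of the blade's lower edge, 220 mm along x from the hook's origin, level with its underside. Steel blade 40 mm wide (y), 4 thick (x), 31 high
- bottle: White bottle with a black cap, 0.09 to 0.18 kg, standing on the deck in front of the specimen tray. Body 42 mm in diameter up to 70 mm, shoulder to 78 mm, cap 26 mm in diameter up to 96 mm. Origin: centre of its underside
- specimen0: Black resin-mounted specimen, disc 30 mm in diameter, 20 mm high, 35 g, loose, standing in the tray. Origin: centre of its underside
- specimen1: As specimen0
- specimen2: As specimen0
- tray_blocks: Neighbour tray, same size, axes and origin, with a black insert holding six small steel blocks: leave alone
- tray_empty: Neighbour tray, same size, axes and origin, empty: leave alone
- test_block: Steel disc 60 mm in diameter, 14 mm high, on the deck in front of a neighbour tray: leave alone. Origin: centre of its underside
- objective: Microscope objective standing on the deck in front of a neighbour tray, black, 34 mm in diameter, 48 mm high: leave alone. Origin: centre of its underside
- dish: Shallow glass dish on the bench, 70 mm in diameter, 18 mm high: leave alone. Origin: centre of its underside
- wash_bottle: Larger white bottle on the bench, 60 mm in diameter, 116 mm high: leave alone. Origin: centre of its underside. Fixed equipment stands beyond it: a small press, 140 mm high, 20 cm or less further left (y above 0.5 m), and along the far edge of the bench (x above 0.75 m) a low open box, a lamp supply and a drawer cabinet, up to 130 mm high
Mind the look-alikes: they are no part of the job. Leave any blue, brown or pink look-alike of the bottle alone.

How it is judged:
On the way, in this order (a step that is already met when the one before it is completed fails the run):
1. the bottle stands upright on the bench top, let go (height (world z) of bottle below 0.008 m and angle between bottle's own z axis and vertical below 0.1 rad and linear speed of bottle below 0.03 m/s and contact force between the fingers and bottle below 0.1 N), for 0.2 s.
2. the hook's blade is behind the tray's front lip, at least 4 mm below its top, while the tray is still deep under the wire shelf (x of hook_blade in the frame of tray between 0.002 and 0.045 m and y of hook_blade in the frame of tray between -0.037 and 0.037 m and z of hook_blade in the frame of tray between 0 and 0.036 m and x of tray in the frame of rack above 0.03 m), for 0.1 s.
3. the tray is wholly out from under the wire shelf and still on the deck (x of tray_back in the frame of rack below 0 m and x of tray in the frame of rack above -0.15 m and z of tray in the frame of rack between 0.055 and 0.066 m and angle between tray's own z axis and vertical below 0.06 rad and angle between the x axis of tray and the x axis of rack, either way round below 0.2 rad), for 0.2 s.
At the end, for the whole second after the job is handed in: Tray at rest on the deck, back edge in front of the wire shelf, front edge not past the deck edge (30 mm window), square within 0.2 rad; specimens upright in it; bottle upright on the bench (0.1 rad), let go; hook level, blade down, on the bench (8 mm), clear of the tray; all at rest (all of step 1 and all of step 3 and x of specimen0 in the frame of tray between 0 and 0.12 m and y of specimen0 in the frame of tray between -0.039 and 0.039 m and z of specimen0 in the frame of tray between -0.002 and 0.012 m and angle between each of specimen0, specimen1, specimen2's own z axis and vertical below 0.15 rad and x of specimen1 in the frame of tray between 0 and 0.12 m and y of specimen1 in the frame of tray between -0.039 and 0.039 m and z of specimen1 in the frame of tray between -0.002 and 0.012 m and x of specimen2 in the frame of tray between 0 and 0.12 m and y of specimen2 in the frame of tray between -0.039 and 0.039 m and z of specimen2 in the frame of tray between -0.002 and 0.012 m and linear speed of tray below 0.02 m/s and height (world z) of each of hook, hook_blade below 0.008 m and height (world z) of hook_blade above -0.004 m and angle between hook's own z axis and vertical below 0.1 rad and linear speed of hook below 0.03 m/s and contact force between hook and tray below 0.1 N); the robot touches nothing.
It fails at once if the gripper or arm touches the specimen tray (contact force between any of the fingers, the arm and tray above 1 N).
It fails at once if a specimen is tipped over (angle between any of specimen0, specimen1, specimen2's own z axis and vertical above 0.7 rad).
It fails at once if the bottle is tipped over (angle between bottle's own z axis and vertical above 1 rad).
It fails at once if a neighbour tray is shifted by more than 15 mm (distance of any of tray_blocks, tray_empty from where it was at the start of the episode above 0.015 m).
It fails at once if another thing on the deck or the bench (steel disc, objective, dish, wash bottle) is shifted by more than 20 mm (distance of any of test_block, objective, dish, wash_bottle from where it was at the start of the episode above 0.02 m).
It also fails if it takes over 67 s, if anything falls off the work surface, if the arm or the gripper's body presses on something with over 40 N, if the wrist force passes 120 N, or if a joint passes its speed limit or range.

## Working session

There is one attempt and no reset: what is moved stays moved. The work goes in short steps, Python scripts to look and compute and a shell command to move; the robot and the scene stay as the last step left them, time stands still between calls to the robot, and variables do not carry over. Pictures are saved under pics/ and viewed, at most 10 in all, crops included, and the job is handed in when it is done.

```bash
mkdir -p pics; ls; cat > h.py <<'E'
import numpy as np, cv2, pickle
from scipy.spatial.transform import Rotation as R
def grab(n,f):
    from station import cams
    d=cams.grab_frame(n); cv2.imwrite(f'pics/{f}.png',d['image']); pickle.dump(d,open(f'pics/{f}.pkl','wb')); return d
def load(f): return pickle.load(open(f'pics/{f}.pkl','rb'))
def ray(d,u,v,fish=False):
    K=d['mtx']; x=(u-K[0,2])/K[0,0]; y=(v-K[1,2])/K[1,1]
    if fish:
        r=np.hypot(x,y); k=np.sin(r)/r if r>1e-9 else 1; c=np.array([x*k,-y*k,-np.cos(r)])
    else: c=np.array([x,-y,-1.])
    return d['T'][:3,3], d['T'][:3,:3]@c
def at_z(d,u,v,z,fish=False):
    o,r=ray(d,u,v,fish); return o+r*(z-o[2])/r[2]
def proj(d,p,fish=False):
    T=d['T']; c=T[:3,:3].T@(np.asarray(p)-T[:3,3]); a=np.array([c[0],-c[1],-c[2]]); K=d['mtx']
    if fish:
        s=np.hypot(a[0],a[1]); th=np.arctan2(s,a[2]); q=a[:2]/s*th
    else: q=a[:2]/a[2]
    return np.array([K[0,0]*q[0]+K[0,2],K[1,1]*q[1]+K[1,2]])
E
python3 - <<'E'
from h import *
from station import telemetry,ctrl
for n in('side','top'):
    d=grab(n,n+'0'); print(n,d.keys(),d['mtx'],d['T'].round(3))
print(telemetry.observe(),ctrl.tips_ahead)
E
```

```text
pics
side dict_keys(['image', 'mtx', 'T']) [[537.87955883   0.         320.66458882]
 [  0.         537.87955883 247.66407083]
 [  0.           0.           1.        ]] [[ 0.949  0.25  -0.191  0.266]
 [-0.315  0.749 -0.583 -0.723]
 [-0.002  0.613  0.79   1.188]
 [ 0.     0.     0.     1.   ]]
top dict_keys(['image', 'mtx', 'T']) [[569.29299455   0.         320.21955682]
 [  0.         569.29299455 242.51680521]
 [  0.           0.           1.        ]] [[-1.000e-03  9.970e-01 -7.400e-02  4.530e-01]
 [-1.000e+00 -1.000e-03 -3.000e-03  6.900e-02]
 [-3.000e-03  7.400e-02  9.970e-01  1.246e+00]
 [ 0.000e+00  0.000e+00  0.000e+00  1.000e+00]]
{'time': 0.1, 'joint_pos': array([ 1.00589937e+00,  2.45691750e-01,  1.55887606e+00, -1.12893644e-05,
        1.33870858e+00, -1.74054482e-01]), 'joint_vel': array([ 0.00027467,  0.00040195, -0.00251372, -0.00160416, -0.0013227 ,
       -0.00024242]), 'joint_torque': array([ 1.27994663e-03, -4.16918778e+01, -3.15523982e+01,  6.87473151e-02,
        3.10233270e-02, -8.78583887e-05]), 'tcp_pos': array([0.24729005, 0.60050705, 0.18509779]), 'orientation': array([-6.09913457e-01, -3.08120888e+00,  2.47209185e-03]), 'contact_force': array([-0.18781691,  0.37380752, -0.25467997]), 'torque': array([0.03450754, 0.0089164 , 0.03469653]), 'grasp_force': 0.0, 'finger_gap': 1.000170785963701} 0.011
```

View pics/side0.png

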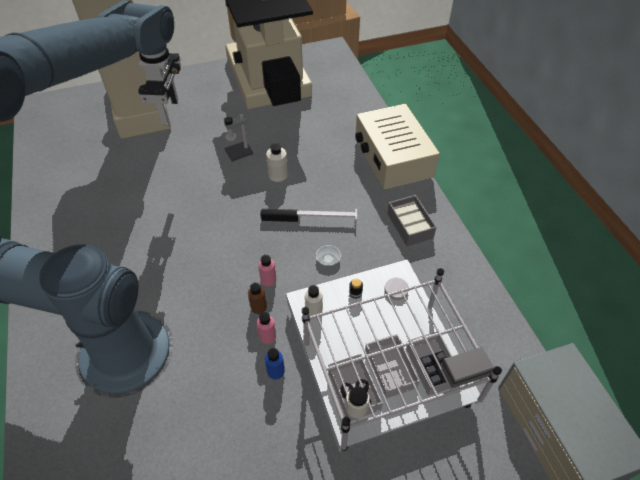

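View pics/top0.png

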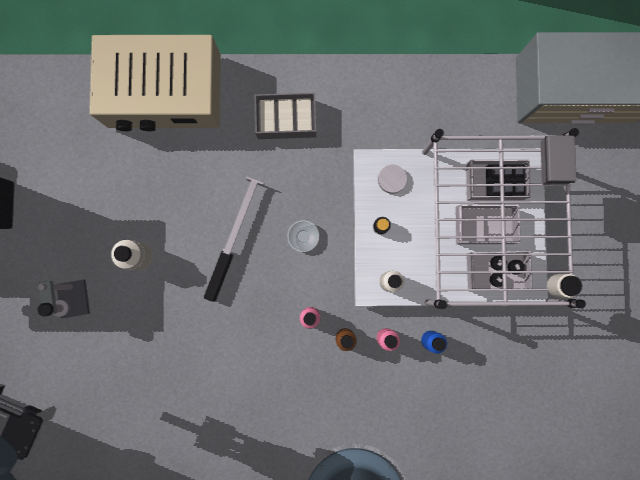

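The top view shows the rack opening to image left (+y). The trays are blocks (497,178), empty (490,223) and specimens (505,270). The white bottles are (391,281) on the deck in front of the specimen tray, (125,253), which is the wash bottle on the bench, and (568,287), which is shelf stock. The one at (391,281) fits: it is on the deck, in front of the specimen tray. The hook's grip is at (218,275) and its blade at (255,182). I'll confirm in an enlarged crop.

```bash
python3 - <<'E'
from h import *
d=load('top0'); im=d['image']
a=cv2.resize(im[125:315,345:595],None,fx=3,fy=3,interpolation=cv2.INTER_CUBIC)
cv2.imwrite('pics/c1.png',a)
b=cv2.resize(im[165:310,190:335],None,fx=4,fy=4,interpolation=cv2.INTER_CUBIC)
cv2.imwrite('pics/c2.png',b)
E
```

```text
(no output)
```

View pics/c1.png

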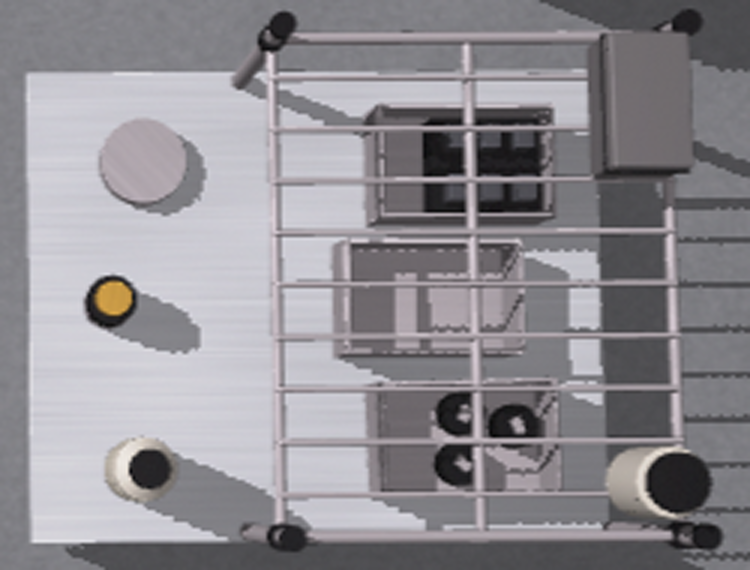

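View pics/c2.png

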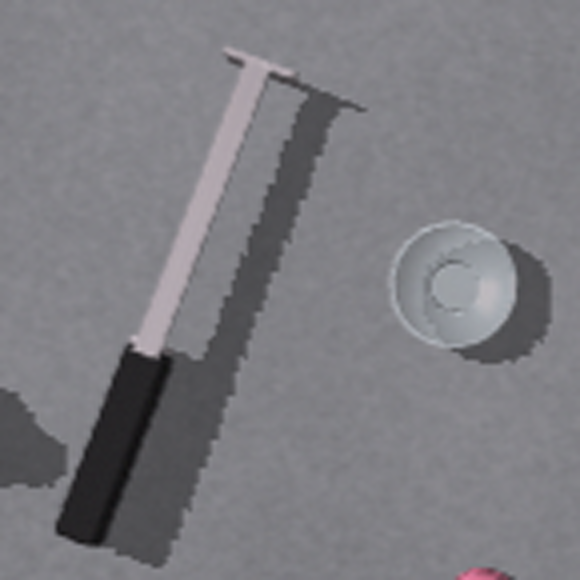

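The crop confirms the target bottle: white, black cap, at crop (151,469), straight in front of the tray with three black discs. The specimen tray's lip runs from about crop (370,383) to (371,490).

```bash
python3 - <<'E'
from h import *
d=load('top0'); s=load('side0')
c1=lambda u,v,z:at_z(d,(u+.0)/3+345,v/3+125,z)
c2=lambda u,v,z:at_z(d,u/4+190,v/4+165,z)
P={}
P['dA']=c1(25,73,.06);P['dB']=c1(32,543,.06)
P['sA']=c1(272,52,.175);P['sB']=c1(280,528,.175)
P['lA']=c1(370,383,.1);P['lB']=c1(371,490,.1);P['bA']=c1(562,385,.1);P['bB']=c1(562,492,.1)
P['cap']=c1(151,469,.156)
P['bl1']=c2(224,50,.031);P['bl2']=c2(296,74,.031);P['bar']=c2(259,62,.031);P['barroot']=c2(150,350,.031)
P['gF']=c2(151,348,.031);P['gB']=c2(78,538,.031)
P['dish']=c2(455,285,.018); P['wash']=at_z(d,124,253,.116); P['obj']=c1(114,298,.108); P['disc']=c1(143,160,.074)
for c,(u,v) in dict(pink1=(309,318),brown=(346,340),pink2=(388,340),blue=(434,342)).items(): P[c]=at_z(d,u,v,.096)
for k,p in P.items(): print(k,p.round(4), 'side px',proj(s,p).round(0))
f=lambda a,b:(np.linalg.norm(P[a]-P[b]).round(4), np.degrees(np.arctan2(*(P[b]-P[a])[[1,0]])).round(2))
for a,b in [('dA','dB'),('sA','sB'),('lA','lB'),('bA','bB'),('bl1','bl2'),('gB','gF'),('gB','bar')]: print(a,b,f(a,b))
E
```

```text
dA [0.7383 0.0024 0.06  ] side px [406. 259.]
dB [ 0.4089 -0.0008  0.06  ] side px [285. 294.]
sA [ 0.724  -0.1484  0.175 ] side px [433. 281.]
sB [ 0.4224 -0.1486  0.175 ] side px [307. 318.]
lA [ 0.5171 -0.2259  0.1   ] side px [358. 352.]
lB [ 0.4455 -0.2251  0.1   ] side px [328. 361.]
bA [ 0.5156 -0.3546  0.1   ] side px [380. 405.]
bB [ 0.4441 -0.3526  0.1   ] side px [347. 415.]
cap [ 0.4593 -0.0711  0.156 ] side px [312. 290.]
bl1 [0.6839 0.2327 0.031 ] side px [355. 209.]
bl2 [0.6707 0.1937 0.031 ] side px [355. 220.]
bar [0.6773 0.2138 0.031 ] side px [355. 215.]
barroot [0.5218 0.2708 0.031 ] side px [297. 213.]
gF [0.5229 0.2703 0.031 ] side px [297. 213.]
gB [0.4218 0.308  0.031 ] side px [260. 212.]
dish [0.5576 0.1083 0.018 ] side px [327. 256.]
wash [0.5162 0.4627 0.116 ] side px [275. 148.]
obj [ 0.5738 -0.0537  0.108 ] side px [355. 282.]
disc [ 0.6736 -0.0783  0.074 ] side px [396. 287.]
pink1 [0.3864 0.0951 0.096 ] side px [265. 258.]
brown [0.3427 0.021  0.096 ] side px [255. 286.]
pink2 [ 0.3426 -0.0629  0.096 ] side px [264. 314.]
blue [ 0.3386 -0.1548  0.096 ] side px [273. 348.]
dA dB (np.float64(0.3294), np.float64(-179.45))
sA sB (np.float64(0.3015), np.float64(-179.96))
lA lB (np.float64(0.0716), np.float64(179.39))
bA bB (np.float64(0.0716), np.float64(178.38))
bl1 bl2 (np.float64(0.0411), np.float64(-108.64))
gB gF (np.float64(0.1078), np.float64(-20.44))
gB bar (np.float64(0.2723), np.float64(-20.24))
```

```bash
python3 -m pendant '[1,0,0,-0.7,0,0,9.65, 1,0,0,-0.7,0,0,9.65, 1,0,0,-0.7,0,0,9.65, 1,0,0,-0.7,0,0,9.65, 1,0,0,-0.7,0,0,9.65, 1,0,0,-0.7,0,0,9.65, 1,0,0,-0.7,0,0,9.65]'
python3 -m pendant '[1,-5.6,1.77,0,0,0,0, 1,-5.6,1.77,0,0,0,0, 1,-5.6,1.77,0,0,0,0, 1,-5.6,1.77,0,0,0,0, 1,-5.6,1.77,0,0,0,0, 1,-5.6,1.77,0,0,0,0, 1,-5.6,1.77,0,0,0,0, 1,-5.6,1.77,0,0,0,0, 1,-5.6,1.77,0,0,0,0, 1,-5.6,1.77,0,0,0,0, 1,-5.6,1.77,0,0,0,0, 1,-5.6,1.77,0,0,0,0]'
python3 -m pendant '[1,0,0,0,0,0,0, 1,0,0,0,0,0,0]'
python3 - <<'E'
from h import *
from station import telemetry
d=grab('wrist','w1'); s=telemetry.observe(); print(R.from_rotvec(s['orientation']).as_matrix().round(3),d['T'].round(3),d['mtx'])
E
```

```text
time: 0.98
tcp_pos: [0.2474, 0.6007, 0.2346]
orientation: [2.226, 2.216, -0.002]
contact_force: [0.1, 0.6, 0.6]
finger_gap: 1.002
grasp_force: 0.0
time: 2.48
tcp_pos: [0.4607, -0.0727, 0.2348]
orientation: [-2.221, -2.222, -0.0]
contact_force: [1.3, 0.4, 0.2]
finger_gap: 0.999
grasp_force: 0.0
time: 2.72
tcp_pos: [0.4603, -0.0704, 0.2346]
orientation: [-2.22, -2.221, 0.0]
contact_force: [0.3, -0.1, -0.0]
finger_gap: 1.001
grasp_force: 0.0
[[-0.002  1.    -0.001]
 [ 1.     0.002  0.   ]
 [ 0.    -0.001 -1.   ]] [[ 1.    -0.002  0.001  0.46 ]
 [ 0.001  0.965  0.262  0.005]
 [-0.002 -0.262  0.965  0.433]
 [ 0.     0.     0.     1.   ]] [[371.64829954   0.         324.02504254]
 [  0.         371.64829954 232.94306834]
 [  0.           0.           1.        ]]
```

View pics/w1.png

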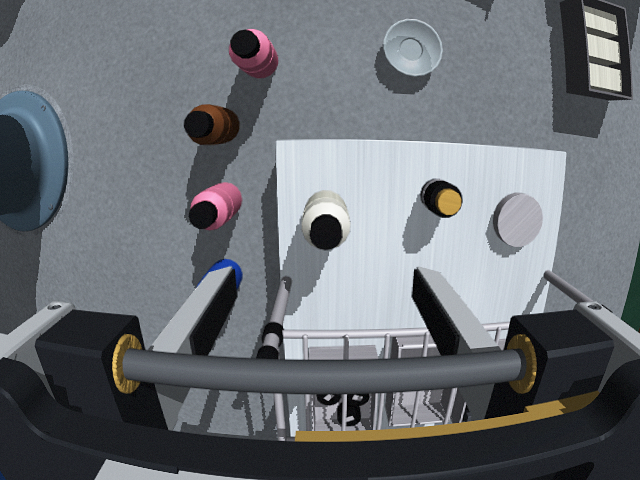

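The wrist view shows the bottle's cap at (326,232), between the open fingers. The deck's front corners are at about (278,141) and (566,152).

```bash
python3 - <<'E'
from h import *
d=load('w1')
for k,u,v,z in [('cap',326,232,.156),('dB',278,141,.06),('dA',566,152,.06),('shelf edge L',290,332,.175),('obj',448,203,.108),('disc',518,220,.074)]: print(k,at_z(d,u,v,z,True).round(4))
E
```

```text
cap [ 0.4614 -0.0697  0.156 ]
dB [ 0.4136 -0.0014  0.06  ]
dA [0.74   0.0012 0.06  ]
shelf edge L [ 0.4328 -0.1474  0.175 ]
obj [ 0.5741 -0.0546  0.108 ]
disc [ 0.6715 -0.0777  0.074 ]
```

```bash
python3 -m pendant '[1,0,0,4,0,0,0, 1,0,0,4,0,0,0, 1,0,0,3.5,0,0,0, 1,0,0,2,0,0,0, 1,0,0,0,0,0,0, 0.3,0,0,0,0,0,0, 0.3,0,0,0,0,0,0, 0.3,0,0,0,0,0,0, 0.3,0,0,0,0,0,0, 0.3,0,0,0,0,0,0]' 20
```

```text
time: 4.03
tcp_pos: [0.4608, -0.0709, 0.1002]
orientation: [2.22, 2.222, 0.0]
contact_force: [0.1, -0.2, 0.2]
finger_gap: 0.502
grasp_force: 0.0
```

```bash
python3 -m pendant '[0.3,0,0,0,0,0,0, 0.3,0,0,0,0,0,0, 0.3,0,0,0,0,0,0]' 20
```

```text
time: 4.4
tcp_pos: [0.4608, -0.0708, 0.1001]
orientation: [2.22, 2.222, 0.0]
contact_force: [0.2, -0.7, 0.4]
finger_gap: 0.437
grasp_force: 20.0
```

```bash
python3 -m pendant '[0.3,0,0,-2,0,0,0, 0.3,0,0,-4,0,0,0, 0.3,0,0,-4,0,0,0, 0.3,3,-1.4,0,0,0,0, 0.3,5,-2.3,0,0,0,0, 0.3,5,-2.3,0,0,0,0, 0.3,5,-2.3,0,0,0,0, 0.3,5,-2.3,0,0,0,0, 0.3,5,-2.3,0,0,0,0, 0.3,4,-1.8,0,0,0,0, 0.3,3,-1.4,0,0,0,0, 0.3,0,0,0,0,0,0]'
python3 -m pendant '[0.3,0,0,4,0,0,0, 0.3,0,0,4,0,0,0, 0.3,0,0,4,0,0,0, 0.3,0,0,2.5,0,0,0, 0.3,0,0,1.1,0,0,0, 0.3,0,0,0.2,0,0,0, 0.3,0,0,0.15,0,0,0, 0.3,0,0,0,0,0,0]'
```

```text
time: 5.9
tcp_pos: [0.2981, 0.28, 0.1996]
orientation: [-2.216, -2.227, 0.002]
contact_force: [0.6, 0.4, -2.0]
finger_gap: 0.436
grasp_force: 20.0
time: 6.9
tcp_pos: [0.3001, 0.2794, 0.0414]
orientation: [2.22, 2.222, 0.003]
contact_force: [-1.2, -1.3, -1.3]
finger_gap: 0.437
grasp_force: 20.0
```

```bash
python3 -m pendant '[0.3,0,0,0.1,0,0,0, 0.3,0,0,0.1,0,0,0, 0.3,0,0,0,0,0,0]'
```

```text
time: 7.28
tcp_pos: [0.3001, 0.2796, 0.04]
orientation: [2.22, 2.223, 0.002]
contact_force: [-2.1, -1.6, 7.4]
finger_gap: 0.44
grasp_force: 20.0
```

```bash
python3 -m pendant '[1,0,0,0,0,0,0, 1,0,0,0,0,0,0, 1,0,0,0,0,0,0, 1,0,0,0,0,0,0, 1,0,0,0,0,0,0, 1,0,0,0,0,0,0, 1,0,0,0,0,0,0, 1,0,0,-3,0,0,0, 1,0,0,-5,0,0,0, 1,0,0,-6,0,0,0]'
python3 -m pendant '[1,0,4.8,0,0,0,0, 1,0,4.8,0,0,0,0, 1,0,4.8,0,0,0,0, 1,0.2,4.8,0,0,0,0, 1,0,0,0,0,0,-9.95, 1,0,0,0,0,0,-9.95, 1,0,0,0,0,0,-9.95, 1,0,0,0,0,0,-9.95, 1,0,0,0,0,0,-9.95, 1,0,0,0,0,0,-9.95, 1,0,0,0,0,0,-9.95, 1,0,0,0,0,0,0]'
python3 - <<'E'
from h import *
from station import telemetry
d=grab('wrist','w2'); s=telemetry.observe(); print(s['time'],R.from_rotvec(s['orientation']).as_matrix().round(3))
E
```

```text
time: 8.52
tcp_pos: [0.2984, 0.2786, 0.1792]
orientation: [-2.22, -2.222, 0.004]
contact_force: [0.5, -0.1, 0.0]
finger_gap: 0.999
grasp_force: 0.0
time: 10.02
tcp_pos: [0.4913, 0.2813, 0.1784]
orientation: [-0.556, -3.092, 0.0]
contact_force: [0.4, 0.9, -0.4]
finger_gap: 1.0
grasp_force: 0.0
10.075 [[-0.937  0.35  -0.   ]
 [ 0.35   0.937 -0.   ]
 [ 0.    -0.    -1.   ]]
```

View pics/w2.png

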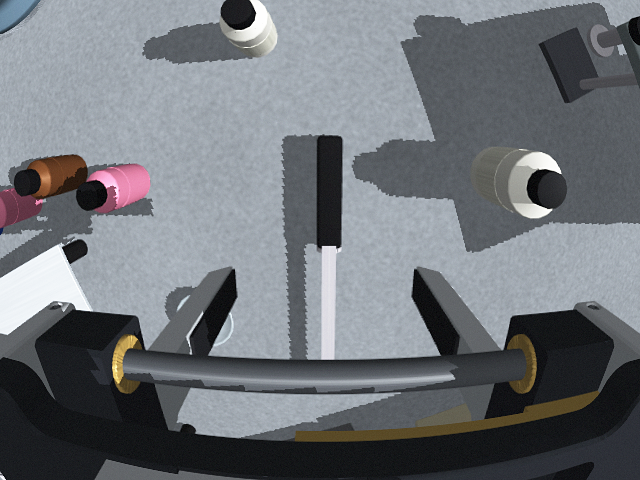

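The wrist view shows the white bottle upright at (250,30). The grip runs from (330,136) to (329,247), and the bar lies along column 328, centred between the fingers.

```bash
python3 - <<'E'
from h import *
d=load('w2'); T=np.array([.4913,.2813])
a,b,c=[at_z(d,u,v,.031,True) for u,v in((330,136),(329.5,247),(328.5,355))]
print(a,b,c); 
for p,q in((a,b),(a,c)): print(np.linalg.norm(q-p),np.degrees(np.arctan2(q[1]-p[1],q[0]-p[0])))
x=np.array([.937,-.35]); y=np.array([.35,.937])
for p in(a,b,c): print((p[:2]-T)@x,(p[:2]-T)@y)
E
```

```text
[0.42265116 0.31138449 0.031     ] [0.52260145 0.2741064  0.031     ] [0.6398766  0.23013797 0.031     ]
0.10667574952004057 -20.453820397441568
0.2319221594835827 -20.506769641283658
-0.07485352934453862 0.004162072543854954
0.0318472195279115 0.004215103732761464
0.15712298834929628 0.004062988386732378
```

```bash
python3 -m pendant '[1,0,0.3,5,0,0,0, 1,0,0,5,0,0,0, 1,0,0,3.5,0,0,0, 1,0,0,1.8,0,0,0, 1,0,0,1,0,0,0, 1,0,0,0,0,0,0, 0.1,0,0,0,0,0,0, 0.1,0,0,0,0,0,0, 0.1,0,0,0,0,0,0, 0.1,0,0,0,0,0,0, 0.1,0,0,0,0,0,0, 0.1,0,0,0,0,0,0]' 55
python3 -m pendant '[0.1,0,0,0,0,0,0, 0.1,0,0,0,0,0,0, 0.1,0,0,0,0,0,0, 0.1,0,0,0,0,0,0, 0.1,0,0,0,0,0,0, 0.1,0,0,0,0,0,0]' 55
```

```text
time: 11.58
tcp_pos: [0.4923, 0.284, 0.0155]
orientation: [-0.553, -3.092, 0.0]
contact_force: [-1.2, 0.6, 0.0]
finger_gap: 0.4
grasp_force: 0.0
time: 12.32
tcp_pos: [0.4924, 0.2841, 0.0156]
orientation: [0.553, 3.092, -0.0]
contact_force: [-0.4, -1.0, 0.9]
finger_gap: 0.102
grasp_force: 0.0
```

```bash
python3 - <<'E'
from h import *
d=grab('wrist','w3'); t=grab('top','t3')
a=np.hstack([cv2.resize(d['image'],(400,300)),cv2.resize(t['image'][140:320,170:410],(400,300))]); cv2.imwrite('pics/m3.png',a)
from station import telemetry; print(telemetry.observe()['finger_gap'])
E
```

```text
0.09855799490912473
```

View pics/m3.png

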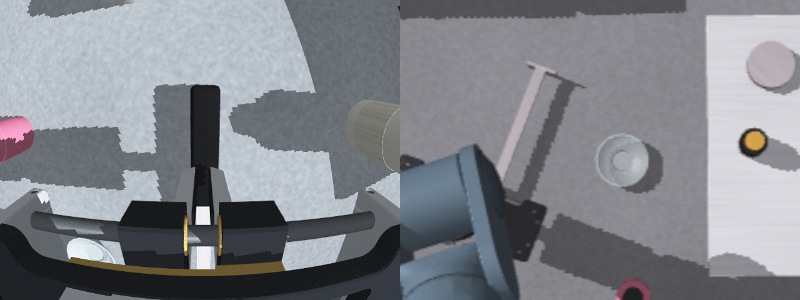

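The mosaic shows the hook unmoved, with its blade still at top (255,182). The shut fingers are near the grip's front end. I'll check where they are relative to the grip by projection.

```bash
python3 - <<'E'
from h import *
from station import telemetry
s=telemetry.observe(); print(s['tcp_pos'],s['finger_gap'],s['grasp_force'],s['contact_force'])
d=load('w3'); print(d['T'].round(3))
M=R.from_rotvec(s['orientation']).as_matrix(); p=s['tcp_pos']
for n,q in dict(tcp=p,tip=p+M[:,2]*.011,grasp=p-M[:,2]*.008,gF=[.5226,.2741,.031],gB=[.4227,.3114,.031],blade=[.677,.2138,.031]).items(): print(n,np.round(q,4),proj(d,q,True).round(0))
cv2.imwrite('pics/c3.png',cv2.resize(d['image'][120:400,200:460],None,fx=2.1,fy=2.1,interpolation=cv2.INTER_CUBIC))
E
```

```text
[0.49237618 0.28406263 0.01555878] 0.09855799490912473 0.0 [ 0.04526887  0.50089107 -0.36226941]
[[ 0.346 -0.906 -0.245  0.421]
 [ 0.938  0.334  0.092  0.31 ]
 [-0.001 -0.262  0.965  0.214]
 [ 0.     0.     0.     1.   ]]
tcp [0.4924 0.2841 0.0156] [326. 271.]
tip [0.4924 0.2841 0.0046] [326. 264.]
grasp [0.4924 0.2841 0.0236] [326. 276.]
gF [0.5226 0.2741 0.031 ] [328. 332.]
gB [0.4227 0.3114 0.031 ] [329. 137.]
blade [0.677  0.2138 0.031 ] [323. 499.]
```

View pics/c3.png

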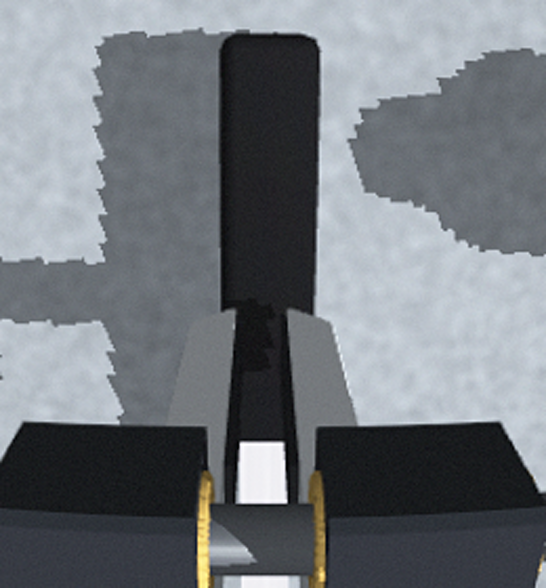

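The visible finger ends suggest the tips are above the grip, or further back than assumed. I'll open and feel for the bench in small steps.

```bash
python3 -m pendant '[1,0,0,0,0,0,0, 1,0,0,0,0,0,0, 1,0,0,0,0,0,0, 1,0,0,0,0,0,0, 1,0,0,0,0,0,0, 1,0,0,0,0,0,0, 1,0,0,0,0,0,0, 1,0,0,0.2,0,0,0, 1,0,0,0.2,0,0,0, 1,0,0,0,0,0,0]'; python3 -m pendant '[1,0,0,0.2,0,0,0, 1,0,0,0,0,0,0]'
```

```text
time: 13.68
tcp_pos: [0.4921, 0.284, 0.0112]
orientation: [-0.553, -3.092, 0.0]
contact_force: [0.3, -0.3, 0.2]
finger_gap: 0.999
grasp_force: 0.0
time: 13.92
tcp_pos: [0.4923, 0.284, 0.0094]
orientation: [-0.553, -3.092, 0.0]
contact_force: [-1.0, 0.1, -0.2]
finger_gap: 1.002
grasp_force: 0.0
```

```bash
python3 -m pendant '[1,0,0,0.2,0,0,0, 1,0,0,0.2,0,0,0, 1,0,0,0,0,0,0]';python3 -m pendant '[1,0,0,0.2,0,0,0, 1,0,0,0.2,0,0,0, 1,0,0,0,0,0,0]'
```

```text
time: 14.3
tcp_pos: [0.4922, 0.284, 0.0053]
orientation: [-0.553, -3.092, 0.0]
contact_force: [-0.2, -0.3, 0.9]
finger_gap: 0.999
grasp_force: 0.0
time: 14.68
tcp_pos: [0.4922, 0.284, 0.0013]
orientation: [-0.553, -3.092, 0.0]
contact_force: [-0.1, -0.5, 0.0]
finger_gap: 0.994
grasp_force: 0.0
```

The bench is not where the tool data says, so the fingertips are shorter than stated. I'll keep feeling downward.

```bash
for i in 1; do python3 -m pendant '[1,0,0,0.2,0,0,0, 1,0,0,0.2,0,0,0, 1,0,0,0,0,0,0]'; done; python3 -m pendant '[1,0,0,0.2,0,0,0, 1,0,0,0.2,0,0,0, 1,0,0,0,0,0,0]'; python3 -m pendant '[1,0,0,0.2,0,0,0, 1,0,0,0,0,0,0]'
```

```text
time: 15.05
tcp_pos: [0.4922, 0.284, -0.0027]
orientation: [-0.553, -3.092, 0.0]
contact_force: [0.0, 0.4, 0.3]
finger_gap: 1.002
grasp_force: 0.0
time: 15.42
tcp_pos: [0.4922, 0.284, -0.0067]
orientation: [-0.553, -3.092, 0.0]
contact_force: [0.1, 0.5, -1.4]
finger_gap: 0.999
grasp_force: 0.0
time: 15.68
tcp_pos: [0.4922, 0.284, -0.0086]
orientation: [-0.553, -3.092, 0.0]
contact_force: [0.9, 0.0, 0.2]
finger_gap: 1.001
grasp_force: 0.0
```

```bash
python3 -m pendant '[1,0,0,0.2,0,0,0, 1,0,0,0,0,0,0]'; python3 -m pendant '[1,0,0,0.2,0,0,0, 1,0,0,0,0,0,0]'; python3 -m pendant '[1,0,0,0.2,0,0,0, 1,0,0,0,0,0,0]'
```

```text
time: 15.92
tcp_pos: [0.4922, 0.284, -0.0106]
orientation: [-0.553, -3.092, 0.0]
contact_force: [0.7, 0.1, -1.1]
finger_gap: 0.999
grasp_force: 0.0
time: 16.18
tcp_pos: [0.4922, 0.284, -0.0126]
orientation: [-0.553, -3.092, 0.0]
contact_force: [-0.7, 1.1, 0.6]
finger_gap: 1.002
grasp_force: 0.0
time: 16.42
tcp_pos: [0.4922, 0.284, -0.0147]
orientation: [-0.553, -3.092, 0.0]
contact_force: [-0.6, 0.6, 0.2]
finger_gap: 1.001
grasp_force: 0.0
```

```bash
python3 -m pendant '[1,0,0,0.2,0,0,0, 1,0,0,0,0,0,0]'; python3 -m pendant '[1,0,0,0.2,0,0,0, 1,0,0,0,0,0,0]'; python3 -m pendant '[1,0,0,0.2,0,0,0, 1,0,0,0,0,0,0]'
```

```text
time: 16.68
tcp_pos: [0.4922, 0.284, -0.0167]
orientation: [-0.553, -3.092, 0.0]
contact_force: [0.3, 0.1, 0.4]
finger_gap: 0.998
grasp_force: 0.0
time: 16.92
tcp_pos: [0.4922, 0.284, -0.0187]
orientation: [-0.553, -3.092, 0.0]
contact_force: [-0.6, 0.2, -0.9]
finger_gap: 0.998
grasp_force: 0.0
time: 17.18
tcp_pos: [0.4925, 0.2841, -0.0192]
orientation: [-0.553, -3.092, 0.001]
contact_force: [-3.9, -2.5, 9.5]
finger_gap: 1.0
grasp_force: 4.8
```

Bench contact comes at TCP z = -0.019, so the real tips are 30 mm behind the stated place. Tip z is therefore TCP z + 0.019 from here on. I'll raise 4 mm and close on the grip.

```bash
python3 -m pendant '[1,0,0,-0.4,0,0,0, 1,0,0,-0.05,0,0,0, 0.1,0,0,0,0,0,0, 0.1,0,0,0,0,0,0, 0.1,0,0,0,0,0,0, 0.1,0,0,0,0,0,0, 0.1,0,0,0,0,0,0, 0.1,0,0,0,0,0,0, 0.1,0,0,0,0,0,0, 0.1,0,0,0,0,0,0, 0.1,0,0,0,0,0,0, 0.1,0,0,0,0,0,0]' 55
```

```text
time: 18.68
tcp_pos: [0.4924, 0.2842, -0.0159]
orientation: [0.553, 3.092, 0.0]
contact_force: [0.6, 0.6, -0.9]
finger_gap: 0.249
grasp_force: 55.0
```

```bash
python3 -m pendant '[0.1,0,0,-2,0,0,0, 0.1,0,0,-4,0,0,0, 0.1,0,0,-5,0,0,0, 0.1,0,0,-4,0,0,0, 0.1,0,0,0,0,0,9.95, 0.1,0,0,0,0,0,9.95, 0.1,0,0,0,0,0,9.95, 0.1,0,0,0,0,0,9.95, 0.1,0,0,0,0,0,9.95, 0.1,0,0,0,0,0,9.95, 0.1,0,0,0,0,0,9.95, 0.1,0,0,0,0,0,0]'
python3 -m pendant '[0.1,-2,0,0,0,0,0, 0.1,-4,-0.3,0,0,0,0, 0.1,-5,-0.3,0,0,0,0, 0.1,-4.6,-0.3,0,0,0,0, 0.1,-4,-0.1,1,0,0,0, 0.1,-2,0,1,0,0,0, 0.1,0,0,1.2,0,0,0, 0.1,0,0,0,0,0,0, 0.1,0,0,0,0,0,0]'
python3 - <<'E'
from h import *
t=grab('top','t4'); s=grab('side','s4')
a=cv2.resize(t['image'][170:310,330:550],(400,255),interpolation=cv2.INTER_CUBIC)
b=cv2.resize(s['image'][220:420,230:430],(400,400),interpolation=cv2.INTER_CUBIC)
m=np.zeros((400,800,3),np.uint8); m[:255,:400]=a; m[:,400:]=b; cv2.imwrite('pics/m4.png',m)
E
```

```text
time: 20.18
tcp_pos: [0.4923, 0.284, 0.1349]
orientation: [2.218, 2.225, 0.001]
contact_force: [-0.6, -0.3, -1.5]
finger_gap: 0.25
grasp_force: 55.0
time: 21.3
tcp_pos: [0.4826, 0.0686, 0.1023]
orientation: [2.219, 2.224, 0.0]
contact_force: [-0.3, 0.1, -2.1]
finger_gap: 0.252
grasp_force: 55.0
```

View pics/m4.png

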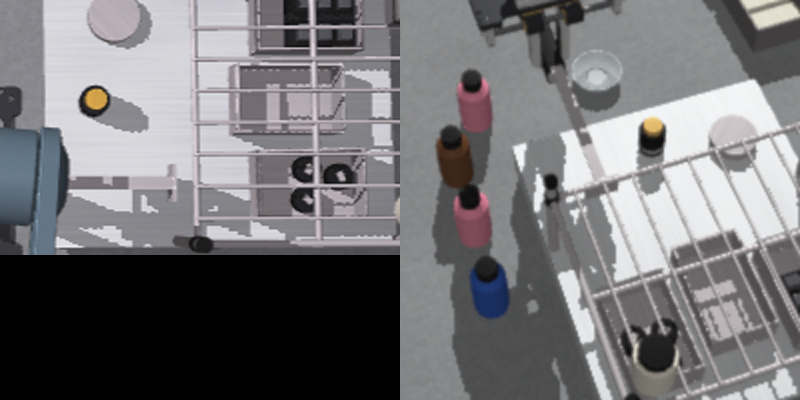

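In this view the blade is in front of the shelf at top-crop (172,183), which is full (424.6,270.5). The hook is straight along the rack axis, and the lip is at crop x = 250. I'll check these against the heights.

```bash
python3 - <<'E'
from h import *
t=load('t4'); s=load('s4')
for z in(.135,.145,.149,.155):
    p=at_z(t,330+172*.55,170+183*.549,z); print(z,p.round(4),'side crop',((proj(s,p)-[230,220])*2+[400,0]).round(0))
for z in (.1,):
    for v in(152,217): print(at_z(t,330+250*.55,170+v*.549,z).round(4))
# find bright bar end in side: print intensity along predicted bar line
for y in np.arange(-0.07,-0.15,-.005):
    q=proj(s,[.4826,y,.149]); print(round(y,3),q.round(0),s['image'][int(q[1]),int(q[0])],end=' ')
E
```

```text
0.135 [ 0.4805 -0.131   0.135 ] side crop [598. 187.]
0.145 [ 0.4802 -0.1292  0.145 ] side crop [598. 181.]
0.149 [ 0.4801 -0.1285  0.149 ] side crop [597. 179.]
0.155 [ 0.48   -0.1274  0.155 ] side crop [597. 175.]
[ 0.5155 -0.2241  0.1   ]
[ 0.4439 -0.2227  0.1   ]
-0.07 [321. 288.] [105 104 107] -0.075 [322. 290.] [104 103 107] -0.08 [323. 292.] [105 104 107] -0.085 [324. 294.] [192 190 197] -0.09 [324. 295.] [196 194 201] -0.095 [325. 297.] [196 195 201] -0.1 [326. 299.] [196 194 200] -0.105 [326. 301.] [193 192 198] -0.11 [327. 302.] [192 191 197] -0.115 [328. 304.] [191 190 196] -0.12 [328. 306.] [191 189 196] -0.125 [329. 308.] [190 189 195] -0.13 [330. 310.] [206 204 211] -0.135 [331. 311.] [145 145 149] -0.14 [331. 313.] [109 108 112] -0.145 [332. 315.] [118 117 121]
```

```bash
python3 -m pendant '[0.1,-2,0,0,0,0,0, 0.1,-3,0,0,0,0,0, 0.1,-3,0,0,0,0,0, 0.1,-2.5,0,0,0,0,0, 0.1,-1.2,0,0,0,0,0, 0.1,0,0,0,0,0,0, 0.1,0,0,0,0,0,0]'
python3 -m pendant '[0.1,0,0,1,0,0,0, 0.1,0,0,1,0,0,0, 0.1,0,0,1,0,0,0, 0.1,0,0,0.5,0,0,0, 0.1,0,0,0,0,0,0, 0.1,0,0,0,0,0,0]'
python3 -m pendant '[0.1,0.5,0,0,0,0,0, 0.1,0.5,0,0,0,0,0, 0.1,0.4,0,0,0,0,0, 0.1,0.4,0,0,0,0,0, 0.1,0,0,0,0,0,0]'
```

```text
time: 22.28
tcp_pos: [0.4827, -0.0482, 0.102]
orientation: [-2.219, -2.223, -0.0]
contact_force: [-0.4, -0.6, -2.0]
finger_gap: 0.251
grasp_force: 55.0
time: 23.02
tcp_pos: [0.483, -0.049, 0.0674]
orientation: [2.22, 2.222, 0.0]
contact_force: [-0.1, -0.7, -1.8]
finger_gap: 0.258
grasp_force: 55.0
time: 23.65
tcp_pos: [0.4827, -0.0305, 0.0671]
orientation: [-2.22, -2.223, -0.001]
contact_force: [-0.9, -0.1, -2.1]
finger_gap: 0.247
grasp_force: 55.0
```

```bash
python3 -m pendant '[0.1,0.3,0,0,0,0,0, 0.1,0.5,0,0,0,0,0, 0.1,0.6,0,0,0,0,0, 0.1,0.6,0,0,0,0,0, 0.1,0.6,0,0,0,0,0, 0.1,0.6,0,0,0,0,0, 0.1,0.6,0,0,0,0,0]'
python3 -m pendant '[0.1,0.5,0,0,0,0,0, 0.1,0.3,0,0,0,0,0, 0.1,0,0,0,0,0,0]'
python3 - <<'E'
from h import *
t=grab('top','t5'); s=grab('side','s5'); a=load('t4')['image']
dif=cv2.absdiff(t['image'],a).max(2)
# line profile along column direction through tray rows
for r in (252,256,262,266,284):
    print(r,t['image'][r,425:515,1].tolist())
E
```

```text
time: 24.52
tcp_pos: [0.4826, 0.0075, 0.067]
orientation: [-2.22, -2.223, 0.0]
contact_force: [-0.1, -3.0, -1.5]
finger_gap: 0.253
grasp_force: 55.0
time: 24.9
tcp_pos: [0.4826, 0.0156, 0.067]
orientation: [-2.22, -2.222, -0.001]
contact_force: [-0.5, 0.7, -1.2]
finger_gap: 0.257
grasp_force: 55.0
252 [215, 215, 215, 215, 215, 215, 215, 215, 214, 214, 207, 196, 205, 159, 149, 213, 213, 209, 189, 174, 181, 203, 184, 187, 188, 186, 187, 187, 186, 186, 185, 186, 186, 185, 186, 185, 186, 186, 184, 185, 185, 185, 184, 173, 136, 136, 135, 136, 151, 183, 181, 182, 177, 161, 161, 161, 166, 174, 160, 159, 160, 159, 159, 159, 165, 173, 158, 158, 158, 162, 171, 156, 156, 163, 171, 156, 157, 174, 202, 177, 135, 151, 208, 190, 132, 132, 158, 192, 131, 132]
256 [212, 212, 211, 211, 212, 211, 211, 211, 211, 211, 204, 194, 205, 163, 148, 200, 167, 137, 139, 154, 175, 154, 104, 112, 112, 111, 112, 111, 111, 111, 112, 111, 112, 111, 112, 113, 112, 112, 111, 112, 112, 112, 112, 112, 107, 85, 67, 64, 49, 49, 64, 95, 111, 112, 110, 110, 111, 111, 111, 110, 109, 110, 110, 110, 110, 110, 109, 109, 109, 109
[... 680 characters left out ...]
12, 112, 112, 113, 113, 113, 113, 135, 162, 87, 24, 25, 34, 34, 34, 35, 37, 52, 71, 61, 31, 28, 26, 33, 72, 98, 38, 24, 30, 31, 33, 33, 63, 126, 171, 173, 151, 31, 32, 32, 32, 37, 54, 94, 137, 134, 143, 191, 197, 150, 113, 133, 133, 133, 133, 132, 132, 132, 133]
284 [132, 132, 132, 132, 132, 132, 131, 132, 132, 133, 127, 107, 98, 107, 107, 117, 118, 98, 142, 159, 187, 160, 118, 113, 113, 112, 113, 113, 113, 113, 113, 113, 113, 113, 113, 113, 112, 113, 111, 99, 35, 20, 31, 34, 36, 34, 34, 35, 34, 34, 34, 30, 27, 66, 109, 110, 111, 110, 110, 109, 109, 107, 107, 107, 108, 130, 171, 170, 170, 171, 169, 168, 166, 157, 141, 141, 143, 145, 170, 200, 179, 132, 119, 130, 129, 129, 129, 129, 128, 128]
```

```bash
python3 - <<'E'
from h import *
t=load('t5')
for u,v in((442.3,266),(442.5,284),(442,256)): print(at_z(t,u,v,.1).round(4))
E
```

```text
[ 0.4903 -0.173   0.1   ]
[ 0.4542 -0.1728  0.1   ]
[ 0.5104 -0.1727  0.1   ]
```

```bash
python3 -m pendant '[0.1,0.4,0,0,0,0,0, 0.1,0.6,0,0,0,0,0, 0.1,0.8,0,0,0,0,0, 0.1,0.8,0,0,0,0,0, 0.1,0.8,0,0,0,0,0, 0.1,0.8,0,0,0,0,0, 0.1,0.8,0,0,0,0,0, 0.1,0.8,0,0,0,0,0, 0.1,0.8,0,0,0,0,0, 0.1,0.8,0,0,0,0,0, 0.1,0.8,0,0,0,0,0, 0.1,0.8,0,0,0,0,0]'
python3 -m pendant '[0.1,0.8,0,0,0,0,0, 0.1,0.8,0,0,0,0,0, 0.1,0.8,0,0,0,0,0, 0.1,0.8,0,0,0,0,0, 0.1,0.7,0,0,0,0,0, 0.1,0.6,0,0,0,0,0, 0.1,0.5,0,0,0,0,0, 0.1,0.4,0,0,0,0,0, 0.1,0.3,0,0,0,0,0, 0.1,0.2,0,0,0,0,0, 0.1,0,0,0,0,0,0, 0.1,0,0,0,0,0,0]'
python3 - <<'E'
from h import *
t=grab('top','t6'); grab('side','s6')
for r in (255,284,290): print(r,t['image'][r,345:450,1].tolist())
E
```

```text
time: 26.5
tcp_pos: [0.4825, 0.1056, 0.067]
orientation: [-2.22, -2.223, 0.0]
contact_force: [0.7, -2.0, -2.4]
finger_gap: 0.253
grasp_force: 55.0
time: 28.0
tcp_pos: [0.4826, 0.1643, 0.0672]
orientation: [-2.22, -2.222, -0.001]
contact_force: [-0.3, -0.6, -1.9]
finger_gap: 0.251
grasp_force: 55.0
255 [139, 136, 137, 141, 140, 138, 141, 141, 140, 174, 224, 216, 216, 216, 215, 215, 215, 216, 216, 216, 216, 216, 216, 215, 204, 174, 195, 157, 102, 114, 114, 114, 113, 114, 115, 115, 115, 115, 115, 116, 114, 115, 114, 115, 115, 115, 116, 116, 116, 116, 115, 116, 115, 116, 116, 116, 117, 116, 116, 116, 117, 116, 116, 115, 115, 114, 114, 115, 115, 114, 113, 114, 113, 113, 114, 113, 112, 113, 113, 112, 106, 86, 67, 82, 128, 156, 126, 135, 161, 211, 204, 179, 157, 153, 129, 130, 128, 132, 140, 140, 138, 138, 137, 137, 139]
284 [132, 134, 135, 134, 133, 132, 132, 132, 136, 132, 126, 140, 140, 140, 141, 141, 141, 141, 141, 139, 140, 140, 140, 141, 129, 142, 207, 162, 118, 118, 119, 119, 118, 119, 118, 117, 118, 119, 119, 119, 118, 118, 118, 118, 119, 119, 118, 106, 61, 32, 39, 38, 38, 38, 38, 38, 38, 36, 36, 36, 70, 114, 116, 115, 115, 114, 115, 114, 114, 114, 113, 135, 178, 178, 178, 178, 178, 177, 176, 177, 175, 168, 145, 145, 152, 167, 152, 134, 134, 134, 130, 148, 197, 188, 144, 118, 133, 133, 133, 133, 133, 132, 134, 134, 161]
290 [85, 85, 85, 86, 87, 87, 85, 82, 82, 87, 111, 140, 140, 139, 140, 139, 140, 140, 140, 141, 141, 141, 141, 141, 131, 130, 179, 185, 172, 195, 195, 196, 197, 197, 197, 196, 197, 197, 197, 199, 198, 197, 196, 196, 197, 196, 196, 196, 197, 197, 198, 197, 197, 196, 196, 196, 196, 197, 196, 195, 196, 196, 195, 193, 194, 193, 194, 194, 193, 193, 192, 193, 192, 192, 192, 192, 192, 191, 190, 190, 190, 190, 190, 190, 186, 183, 174, 132, 132, 132, 132, 150, 188, 180, 162, 159, 159, 160, 158, 158, 157, 158, 158, 156, 156]
```

```bash
python3 - <<'E'
from h import *
t=load('t6')
print(at_z(t,369.3,255,.1),at_z(t,369.4,284,.1),'deck',at_z(t,354.5,255,.06),'back',at_z(t,431.7,284,.1),'shelf',at_z(t,437.3,284,.175))
E
```

```text
[ 0.51257105 -0.02641517  0.1       ] [ 0.45431255 -0.02619926  0.1       ] deck [0.51467906 0.00108396 0.06      ] back [ 0.45421445 -0.15115168  0.1       ] shelf [ 0.4541271  -0.14720222  0.175     ]
```

```bash
python3 -m pendant '[0.1,0.2,0,0,0,0,0, 0.1,0.3,0,0,0,0,0, 0.1,0.3,0,0,0,0,0, 0.1,0.2,0,0,0,0,0, 0.1,0.2,0,0,0,0,0, 0.1,0,0,0,0,0,0, 0.1,0,0,0,0,0,0]'
python3 - <<'E'
from h import *
t=grab('top','t7')
for r in (255,284):
  a=t['image'][r,345:450,1].astype(int); print(a[5:35].tolist(),a[75:100].tolist())
  
E
```

```text
time: 28.98
tcp_pos: [0.4825, 0.1764, 0.0671]
orientation: [-2.22, -2.222, -0.001]
contact_force: [0.2, -1.0, -2.1]
finger_gap: 0.255
grasp_force: 55.0
[138, 141, 140, 139, 173, 224, 216, 215, 215, 215, 215, 215, 216, 207, 174, 162, 158, 100, 114, 115, 114, 116, 115, 114, 115, 116, 115, 114, 115, 115] [94, 67, 82, 128, 162, 141, 164, 213, 213, 213, 213, 213, 211, 211, 210, 205, 180, 157, 153, 129, 130, 128, 132, 140, 139]
[131, 131, 132, 136, 132, 125, 140, 139, 139, 141, 141, 141, 140, 132, 149, 206, 163, 118, 119, 118, 119, 118, 118, 118, 118, 118, 119, 118, 118, 118] [167, 145, 145, 152, 167, 152, 133, 133, 133, 133, 133, 133, 133, 134, 134, 131, 148, 198, 189, 144, 118, 133, 133, 160, 210]
```

```bash
python3 -m pendant '[0.1,-0.4,0,0,0,0,0, 0.1,-0.4,0,0,0,0,0, 0.1,0,0,0,0,0,0, 0.1,0,0,-1,0,0,0, 0.1,0,0,-2.5,0,0,0, 0.1,0,0,-2.5,0,0,0, 0.1,0,0,0,0,0,0, 0.1,2,-0.3,0,0,0,0, 0.1,3,-0.5,0,0,0,0, 0.1,3,-0.5,0,0,0,0, 0.1,2,-0.3,0,0,0,0, 0.1,1,-0.1,0,0,0,0]'
python3 -m pendant '[0.1,0,0,2,0,0,0, 0.1,0,0,4,0,0,0, 0.1,0,0,4,0,0,0, 0.1,0,0,2.5,0,0,0, 0.1,0,0,1,0,0,0, 0.1,0,0,0.4,0,0,0, 0.1,0,0,0,0,0,0]'
```

```text
time: 30.52
tcp_pos: [0.4645, 0.2787, 0.126]
orientation: [-2.219, -2.223, 0.002]
contact_force: [0.3, -0.5, -2.3]
finger_gap: 0.25
grasp_force: 55.0
time: 31.4
tcp_pos: [0.4661, 0.2782, -0.0112]
orientation: [2.22, 2.222, 0.002]
contact_force: [-0.0, -0.0, -2.2]
finger_gap: 0.248
grasp_force: 55.0
```

```bash
python3 -m pendant '[0.1,0,0,0.2,0,0,0, 0.1,0,0,0.15,0,0,0, 0.1,0,0,0,0,0,0]'; python3 -m pendant '[0.1,0,0,0.1,0,0,0, 0.1,0,0,0,0,0,0]'
```

```text
time: 31.78
tcp_pos: [0.4655, 0.2781, -0.0153]
orientation: [2.22, 2.223, 0.0]
contact_force: [0.3, -1.3, -1.3]
finger_gap: 0.252
grasp_force: 55.0
time: 32.02
tcp_pos: [0.4656, 0.2781, -0.0159]
orientation: [2.22, 2.223, 0.0]
contact_force: [-1.7, -0.4, 2.7]
finger_gap: 0.249
grasp_force: 55.0
```

Touching down. I'll release, lift clear and take the final look.

```bash
python3 -m pendant '[0.6,0,0,0,0,0,0, 0.9,0,0,0,0,0,0, 0.9,0,0,0,0,0,0, 0.9,0,0,0,0,0,0, 0.9,0,0,0,0,0,0, 0.9,0,0,0,0,0,0, 0.9,0,0,0,0,0,0, 0.9,0,0,-2,0,0,0, 0.9,0,0,-5,0,0,0, 0.9,0,0,-5,0,0,0, 0.9,0,0,-5,0,0,0, 0.9,0,0,-4,0,0,0]'
python3 -m pendant '[0.9,4,-5,0,0,0,0, 0.9,4,-5,0,0,0,0, 0.9,4,-5,0,0,0,0, 0.9,4,0,0,0,0,0, 0.9,4,0,0,0,0,0, 0.9,0,0,0,0,0,0, 0.9,0,0,0,0,0,0]'
python3 - <<'E'
from h import *
t=grab('top','t8'); s=grab('side','s8')
m=np.zeros((600,800,3),np.uint8); m[:300]=cv2.resize(t['image'][140:350,80:640],(800,300),interpolation=cv2.INTER_AREA); m[300:]=cv2.resize(s['image'][140:420,130:510],(800,300)) if 0 else cv2.resize(s['image'][130:330,60:593],(800,300)); cv2.imwrite('pics/m8.png',m)
E
```

```text
time: 33.52
tcp_pos: [0.4657, 0.2782, 0.196]
orientation: [2.22, 2.222, 0.003]
contact_force: [-1.1, 0.3, -0.4]
finger_gap: 0.902
grasp_force: 0.0
time: 34.4
tcp_pos: [0.3186, 0.4745, 0.1932]
orientation: [2.22, 2.222, -0.001]
contact_force: [-0.5, -0.3, -0.2]
finger_gap: 0.901
grasp_force: 0.0
```

View pics/m8.png

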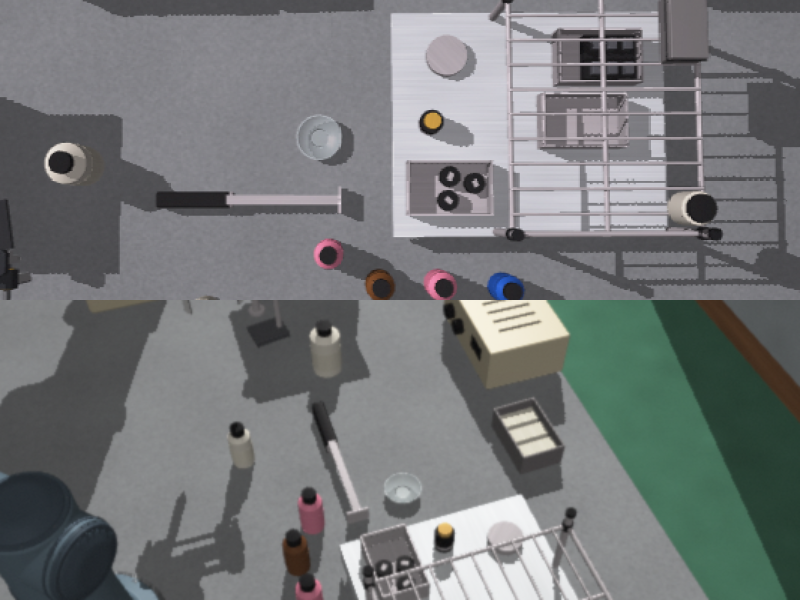

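The final view agrees with the task. The tray is at (448,188), out from under the shelf and on the deck, with three upright specimens in it. The hook lies flat at (160–345,200), and the bottle stands at (241,445) in the side half. Everything else is where it was.

```bash
python3 -c "
from station import order; print(order.hand_in())"
```

```text
the job is handed in; nothing more can be done
None
```

I handed the job in at about 34.5 s. In the last pictures the bottle stood upright on the bench, the tray was out from under the shelf and on the deck with its three specimens standing, and the hook lay flat on the bench; the hand-in call returned no verdict.

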